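Close up the coffee grinder and hold its lid at the pulse mark

ROBOT

A 6-joint arm with a two-finger parallel gripper is mounted at the origin on the work surface. World frame = base frame: x ahead of the robot, y to its left, z up, the work surface at z = 0. Lengths are in m, angles in rad, forces in N, time in s.
With the tool pointing down it reaches from about 0.35 to 0.975 m from the base axis. Payload 7.1 kg.
Tool frame: the origin (TCP) lies where the fingers leave the gripper's body, on its centre line; the fingertips stand 80 mm ahead of it and the grasp point (between the pads) lies 61 mm ahead of it; z points along the fingers, x is the direction in which the jaws open and shut, and the axes are right-handed (so a half turn about z gives the same grasp; the last joint's range is limited). The gripper opens to 88 mm and grips with 3 to 60 N. Pads are 20 mm wide; open, the fingers measure 115 mm over their backs; the gripper's body (75 mm by 178 mm) begins 61 mm behind the grasp point.
Start: joints at [-1.252, 0.423, 1.63, -0, 1.089, -0.019], TCP at [0.207, -0.59, 0.303] pointing down, gripper open.
Joint ranges: [-3, 3], [-0.9, 2.11], [0.09, 2.58], [-1.31, 4.45], [0.11, 2.69], [-2.54, 2.54]. Speed limits (rad/s): [2.39, 2.39, 3.01, 3.14, 3.14, 3.14].

INTERFACE

Orientations are given as a unit quaternion [x, y, z, w].
In Python, from cell import env gives the robot as it stands.
- The arm moves only by the tool play_rows, never from a script. Its argument "steps" is a list of rows, each an object of numbers: "tx", "ty", "tz": the shift along the world's x, y, z in cm; "wx", "wy", "wz": the turn, a rotation vector about the world's x, y, z in rad. In form: [{"tx": .., "ty": .., "tz": .., "wx": .., "wy": .., "wz": ..}, ...]. A call has 1 to 20 rows; each row shifts and turns the commanded pose from where the row before left it; what a row does not reach is not made up. A row lasts 1/12 s, in which the tool goes at most 41.7 mm and 7.16 degrees, less where a joint would pass 70% of its speed; a pose out of reach is approached as far as the arm can. A call with a gripper value outside its range is refused whole. "grip" is the closure in counts, from 0 (fully open) to 255 (shut), set as the call begins (left out, the last holds). The fingers move at their own pace and stop on an object; the grip force is fixed at half the most. Time passes only in rows, so rows that do not move let the fingers close. It gives the time, the measured TCP pose, the force and the opening at its end, in the units of the state.
- env.state(): the state, without advancing time (a new reading comes with each control period).
- env.capture(name): name is "scene" or "top"; returns a dict with "frame" (420x560x3 uint8, red, green, blue), "z_map" (420x560 float32, m along the optical axis (not along the pixel's ray), 0 where there is no reading), "fx", "fy", "cx", "cy" (pixels), "pose" (4x4, takes a point from camera to world coordinates). Camera axes: x right, y up, looking along -z (the intrinsics and any distortion apply to the point x, -y, -z); pixel columns grow to the right and rows downward; lengths in m; the calibration is good to about 2 mm. A picture is of the moment at which its call begins.
- env.hand_in(): hands the job in, once; it reports no verdict.
Trained networks look in the newest picture that a camera, given by its name, has taken for a name from the list of things; names that differ only in an ending like _2 or _b are one class to them, and where a whole thing is asked for, a point or a joint stands for the part that bears it (a point fixed in the world has none). Each returns a list of dicts, best first, with "conf" (0 to 1); they miss things now and then, are a little off and sometimes report something else, mostly with a low value. They report only what shows in the picture. A call takes as long as a camera call. They do not tell look-alikes from the thing itself.
- env.boxes_of(target, camera): "bbox" ([left, top, right, bottom] in pixels, round what is visible of it).
- env.mark_of(target, camera): "location" ([column, row] in pixels: a listed point, or the origin of a listed thing).
The state is a dict: "time": time; "joint_pos": joint angles; "joint_velocities": joint speeds; "joint_torque": joint torques, N m; "eef_pos": TCP position; "orientation": TCP orientation; "force": force on the tool from outside, world axes, zero at the start; "torque": the same for the moment, N m; "grip_width": opening from 0.0 (shut) to 1.0 (fully open).
Only numpy, scipy, OpenCV 4.12 (cv2) and the standard library are available. Lean on these libraries where they do the work, as an engineer would, in place of code of your own. Each camera call takes 0.05 s, during which the arm holds its last target. There are 200 camera calls.

TASK

The coffee grinder is loaded: push its grounds drawer fully shut and drop the lid fully home into the collar, grip bar in line with the white marks, before you twist it. Then twist the lid clockwise against its spring until the bar points at the orange pulse marks, halfway to the lock, and finish there still holding it steady; it must never go on to the red marks, where it clicks and runs by itself. Leave everything else on the worktop where it stands.

Things in the scene. Friction and masses are not known exactly. Their poses are not given: they have to be found in the camera images.
- lid_grip (a point): Grinder's loose lid, upright on the worktop at the start: middle of its black grip bar (64 x 14 x 30 mm high, white line on top), 45 mm above the lid's underside, 15 above the flange top. z up the lid's axis, x along the bar. Black flange 92 across, 6 thick; two white pointer ribs at the bar's ends reach 53 from the axis. A half turn makes no difference. About 120 g.
- lid_lug (a point): Lug under one end of the bar (its twin is opposite), 38 mm from the lid's axis, 31 below lid_grip. Each lug is 14 wide, 6 high, reaches 44 from the axis, and lies 7 to 13 below the flange's underside on a grey spigot 72 across and 24 deep with a tapered foot.
- collar (a point): On the upright axis of the fixed grinder's tower, at the top of its steel collar, 170 mm above the worktop; z up, x from drawer front to back. Throat 77 across, 2 notches at +x and -x pass the lugs with 6 degrees to spare each way. With the lid home its flange lies on the collar, lid_grip 21 above this point (2 mm of lift once twisted). Tower 120, collar 126 across.
- white_mark (a point): White mark on the collar's top at the notch on its +x side, 58 mm from the axis (another opposite): the bar points here when the lid goes in. From here the lid turns only clockwise (seen from above); the other way is blocked. It turns freely for about 13 degrees, then its lugs push the sprung switch ring.
- pulse_mark (a point): Orange pulse mark on the collar's top, 58 mm from the axis, 36 degrees clockwise from white_mark seen from above (another opposite): the bar must point here at the end.
- lock_mark (a point): Red lock mark on the collar's top, 58 mm from the axis, 72 degrees clockwise from white_mark (another opposite). Steel spring catches 8 high stand on the rim at 62 degrees; the lid's pointer ribs begin to press on them at about 53 degrees. Do not go there.
- switch (a joint): Sprung switch ring under the collar, rad: 0 at rest, grows as the lid's lugs push it clockwise; about the lid's angle from the white marks less 0.23, so about 0.4 at the orange marks and 0.88 as it clicks into the lock. It resists with 0.045 N m at rest, about 0.1 N m at the orange marks, and turns the lid back if let go.
- drawer (a joint): How far the grounds drawer stands open, m: 0 is fully shut (a firm stop), up to 0.06. It slides level along the collar's x with about 1 N of friction and stays where it is left.
- drawer_pull (a point): Middle of the outer face of the drawer's black pull (60 mm wide, 18 high, 18 proud of the drawer front), 36 above the worktop; moves with the drawer. Its +x is the way to push it shut. Shut, it is 155 in front of the collar's axis. The grinder's plinth, 130 wide and 64 high, runs from 135 in front of the axis to 65 behind; the tower's front is 95 behind the shut pull.
- kettle: Stainless steel kettle on its round base, lid popped half open, 155 mm wide at the foot, about 230 high with its base, handle 125 from the axis; origin at the middle of its underside. Leave alone.
- jug: Clear plastic measuring jug, 104 mm wide, 125 high, handle to 94 from the axis; origin at the middle of its underside. Leave alone.
- bottle: Empty glass bottle with red twist cap, 68 mm wide, 225 high; origin at the middle of its underside. Leave alone.
- brush: Green bottle brush lying down, 250 mm long, 40 high, head towards its +x; origin on the worktop at about its middle. Leave alone.
- mug: Blue mug, 82 mm wide, 95 high; origin at the middle of its underside. Leave alone.
- tin: Round coffee tin with dark lid, 93 mm wide, 136 high; origin at the middle of its underside. Leave alone.
Things that resemble listed ones, but are neither listed nor needed, are in the scene too. What is shaped like the part that bears lid_grip but pink or purple is not meant.

How it is judged:
By the outcome, as a careful person would: the job done as asked, in the order asked, and still so for the second after the job is handed in, while the arm keeps its last pose, push and grip.
It also fails if it takes over 61 s, if anything falls off the work surface, if the arm or the gripper's body presses on something with over 40 N, if the wrist force passes 120 N, or if a joint passes its speed limit or range.

## Working session

There is one attempt and no reset: what is moved stays moved. The work goes in short steps, Python scripts to look and compute and a tool call to move; the robot and the scene stay as the last step left them, time stands still between calls to the robot, and variables do not carry over. Pictures are saved under pics/ and viewed, about 8 in all and at most 12, crops included, and the job is handed in when it is done.

Besides the shell and the picture viewer there is one more tool, called after "Emit:" by a JSON object that holds its "api" and its "payload", one argument or row to a line. play_rows: Moves the arm, as the interface text tells. Its arguments: {"type":"object","properties":{"steps":{"type":"array"},"grip":{"type":"number"}},"required":["steps"]}

```bash
mkdir -p pics
cat > h.py <<'E'
import numpy as np, cv2
from cell import env
def px2w(c,u,v,z=None,win=2):
    """pixel to world: by depth map (z None) or at world height z"""
    fx,fy,cx,cy,P=c["fx"],c["fy"],c["cx"],c["cy"],np.array(c["pose"])
    d=np.array([(u-cx)/fx,-(v-cy)/fy,-1.])
    if z is None:
        m=c["z_map"][int(round(v))-win:int(round(v))+win+1,int(round(u))-win:int(round(u))+win+1]; m=m[m>0]
        return P[:3,:3]@(d*np.median(m))+P[:3,3] if m.size else None
    r=P[:3,:3]@d
    return P[:3,3]+r*(z-P[2,3])/r[2]
def cloud(c):
    fx,fy,cx,cy,P=c["fx"],c["fy"],c["cx"],c["cy"],np.array(c["pose"])
    Z=c["z_map"]; v,u=np.indices(Z.shape)
    p=np.stack([(u-cx)/fx*Z,-(v-cy)/fy*Z,-Z],-1)@P[:3,:3].T+P[:3,3]
    p[Z<=0]=np.nan
    return p
def save(c,n,box=None,s=1):
    f=c["frame"]
    if box: f=f[box[1]:box[3],box[0]:box[2]]
    cv2.imwrite(n,cv2.resize(f[:,:,::-1],None,fx=s,fy=s,interpolation=cv2.INTER_CUBIC))
E
python3 - <<'E'
from h import *
np.set_printoptions(precision=3,suppress=True)
print({k:np.round(v,3) for k,v in env.state().items()})
C={}
for n in("scene","top"):
    c=C[n]=env.capture(n); save(c,f"pics/{n}0.png"); print(n,{k:v for k,v in c.items() if k not in("frame","z_map")})
    for t in["lid_grip","lid_lug","collar","white_mark","pulse_mark","lock_mark","drawer_pull","kettle","jug","bottle","brush","mug","tin"]:
        for r in env.mark_of(t,n)[:3]:
            p=r["location"]; print(t,np.round(p),round(r["conf"],2),px2w(c,*p))
E
```

```text
{'time': np.float64(0.0), 'joint_pos': array([-1.252,  0.424,  1.631,  0.   ,  1.089, -0.019]), 'joint_velocities': array([-0.001, -0.002,  0.001, -0.002, -0.001, -0.   ]), 'joint_torque': array([ -0.001, -54.462, -27.367,   0.064,   0.023,  -0.   ]), 'eef_pos': array([ 0.207, -0.589,  0.302]), 'orientation': array([ 0.816, -0.578, -0.001, -0.   ]), 'force': array([0.013, 0.082, 0.6  ]), 'torque': array([0.001, 0.025, 0.016]), 'grip_width': np.float64(0.999)}
scene {'fx': 394.2484076500874, 'fy': 394.2484076500874, 'cx': 282.78658553663354, 'cy': 211.93129832717062, 'pose': array([[ 0.88 , -0.415,  0.233,  0.87 ],
       [ 0.476,  0.772, -0.422, -0.552],
       [-0.005,  0.482,  0.876,  1.251],
       [ 0.   ,  0.   ,  0.   ,  1.   ]])}
lid_grip [192. 225.] 0.89 [ 0.306 -0.168  0.059]
lid_grip [312. 320.] 0.87 [ 0.806 -0.262  0.061]
lid_grip [167. 265.] 0.75 [ 0.316 -0.325  0.059]
lid_lug [200. 221.] 0.88 [ 0.308 -0.134  0.034]
lid_lug [166. 278.] 0.86 [ 0.327 -0.36   0.029]
lid_lug [323. 318.] 0.81 [ 0.83  -0.232  0.03 ]
collar [314. 164.] 0.87 [0.574 0.214 0.117]
collar [281. 303.]
[... 1177 characters left out ...]
.135  0.031]
lid_lug [341. 133.] 0.83 [ 0.829 -0.234  0.031]
collar [206. 196.] 0.55 [0.601 0.188 0.105]
white_mark [186. 190.] 0.61 [0.606 0.234 0.172]
white_mark [273. 224.] 0.47 [ 0.526 -0.015  0.044]
pulse_mark [196. 179.] 0.91 [0.64  0.207 0.173]
lock_mark [205. 176.] 0.81 [0.649 0.182 0.172]
drawer_pull [275. 225.] 0.95 [ 0.527 -0.021  0.002]
kettle [186. 189.] 0.75 [0.61  0.234 0.171]
kettle [414. 199.] 0.6 [ 0.591 -0.417  0.164]
jug [370. 248.] 0.62 [ 0.458 -0.32   0.033]
jug [138. 255.] 0.58 [0.424 0.373 0.125]
bottle [282. 155.] 0.73 [ 0.737 -0.039  0.09 ]
brush [342. 175.] 0.93 [ 0.691 -0.234  0.025]
mug [141. 182.] 0.77 [0.661 0.415 0.008]
tin [240. 151.] 0.85 [0.735 0.087 0.135]
```

View pics/scene0.png

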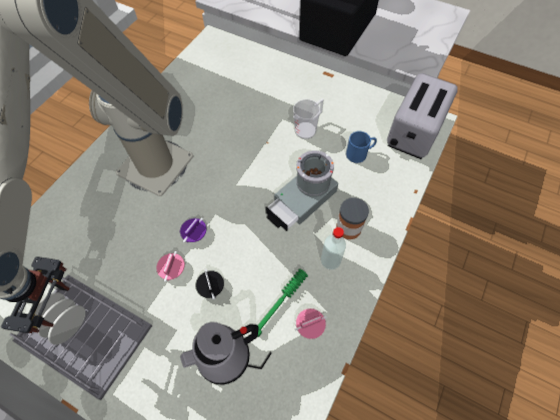

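View pics/top0.png

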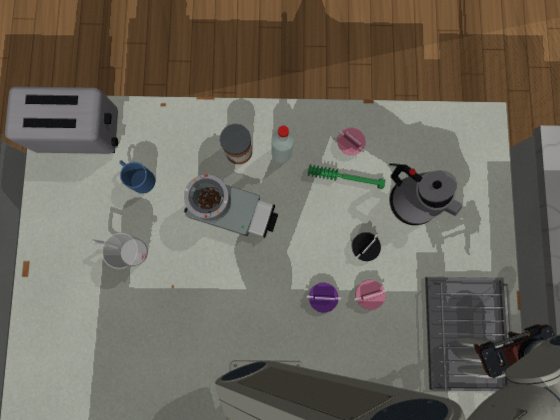

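The scene view shows the black lid at (210,284) and the open drawer pull at (275,215), with the grinder tower at (315,170). In the top view they are at (367,247), (271,221) and (208,197). The pink and purple lids are decoys.

Run:
```python
from h import *
from scipy.optimize import least_squares
np.set_printoptions(precision=4,suppress=True)
def circ(p):
    r=least_squares(lambda q:np.hypot(p[:,0]-q[0],p[:,1]-q[1])-q[2],[*p.mean(0)[:2],.05],loss='soft_l1',f_scale=.002);return r.x
out=[]
for n in("scene","top"):
    c=env.capture(n); w=cloud(c); f=c["frame"].astype(int)
    # collar
    m=(abs(w[...,2]-.17)<.008)&(np.hypot(w[...,0]-.6,w[...,1]-.19)<.09)
    p=w[m]; q=circ(p); rr=np.hypot(p[:,0]-q[0],p[:,1]-q[1])
    print(n,"collar n",len(p),"circ",q,"z",np.median(p[:,2]),"r range",np.percentile(rr,[1,50,99]))
    lab=np.argwhere(m)
    rgb=f[m]; hsv=cv2.cvtColor(c["frame"],cv2.COLOR_RGB2HSV)[m].astype(int)
    a=np.degrees(np.arctan2(p[:,1]-q[1],p[:,0]-q[0]))
    s=(hsv[:,1]>90)&(hsv[:,2]>90)&(rr>.05)
    print(" coloured",[(round(x),h.tolist(),round(r,3)) for x,h,r in zip(a[s],hsv[s],rr[s])])
    s=(rgb.min(1)>215)&(rr>.045); print(" white",[(round(x),round(r,3)) for x,r in zip(a[s],rr[s])])
    # lid
    near=np.hypot(w[...,0]-.45,w[...,1]+.315)<.075
    m=near&(w[...,2]>.022)&(w[...,2]<.037); p=w[m]; q=circ(p); print(" flange",len(p),p.mean(0),"hull ctr",p.min(0),p.max(0))
    m=near&(w[...,2]>.05)&(w[...,2]<.075); p=w[m]; ctr=p.mean(0)
    e=np.linalg.eigh(np.cov(p[:,:2].T))[1][:,1]; pr=(p-ctr)[:,:2]@e
    print(" bar",len(p),ctr,"ang",np.degrees(np.arctan2(e[1],e[0])),"len",np.ptp(pr),"mid",ctr[:2]+e*(pr.max()+pr.min())/2)
    m=near&(w[...,2]>.015)
    wl=(f.min(-1)>170)&m; p=w[wl]
    if len(p)>3:
        e=np.linalg.eigh(np.cov(p[:,:2].T))[1][:,1]; print(" white line",len(p),p.mean(0),"ang",np.degrees(np.arctan2(e[1],e[0])))
    # drawer pull
    m=(np.hypot(w[...,0]-.52,w[...,1])<.08)&(f.max(-1)<60)&(w[...,2]>.03)&(w[...,2]<.06);p=w[m]
    print(" pull",len(p),p.mean(0),p.min(0),p.max(0))
    if n=="top": save(c,"pics/t1a.png",(170,150,300,260),4)
    b=(340,220,400,280) if n=="top" else (180,255,240,315)
    out.append(cv2.resize(c["frame"][b[1]:b[3],b[0]:b[2],::-1],(400,400)))
cv2.imwrite("pics/l1.png",np.hstack(out))
```

```text
scene collar n 588 circ [0.5912 0.1757 0.0532] z 0.1713604357623446 r range [0.0367 0.0532 0.0655]
 coloured [(176, [179, 108, 194], np.float64(0.057)), (43, [7, 98, 216], np.float64(0.058)), (41, [10, 138, 224], np.float64(0.06)), (35, [10, 145, 218], np.float64(0.059)), (-150, [8, 92, 209], np.float64(0.055)), (-143, [9, 125, 214], np.float64(0.06)), (-144, [12, 177, 219], np.float64(0.056)), (2, [178, 113, 187], np.float64(0.056)), (5, [179, 139, 202], np.float64(0.058)), (0, [178, 103, 194], np.float64(0.06))]
 white [(78, np.float64(0.063)), (76, np.float64(0.065)), (75, np.float64(0.058)), (72, np.float64(0.06)), (-108, np.float64(0.055)), (-106, np.float64(0.056))]
 flange 525 [ 0.4623 -0.3078  0.0313] hull ctr [ 0.4153 -0.3512  0.0241] [ 0.5069 -0.2607  0.0367]
 bar 93 [ 0.4625 -0.3075  0.0608] ang 136.98182856684576 len 0.0625578885931375 mid [ 0.4614 -0.3064]
 white line 25 [ 0.452  -0.3061  0.0441] ang 144.21240665460218
 pull 162 [ 0.538  -0.009   0.0465] [ 0.4901 -0.0285  0.0304] [0.5867 0.0148 0.0599]
top collar n 895 circ [0.5922 0.1768 0.053 ] z 0.1709988881139084 r r
[... 535 characters left out ...]
, np.float64(0.057)), (-143, [11, 141, 161], np.float64(0.055)), (-141, [12, 141, 157], np.float64(0.057)), (-145, [11, 148, 164], np.float64(0.057)), (-142, [13, 196, 169], np.float64(0.059)), (180, [0, 134, 145], np.float64(0.056)), (-178, [0, 128, 137], np.float64(0.055)), (180, [0, 179, 151], np.float64(0.059)), (-177, [1, 177, 138], np.float64(0.059)), (-180, [179, 93, 134], np.float64(0.062))]
 white []
 flange 556 [ 0.4629 -0.3057  0.0308] hull ctr [ 0.4193 -0.352   0.0227] [ 0.5074 -0.2629  0.037 ]
 bar 102 [ 0.4624 -0.3055  0.0603] ang 137.84372374780958 len 0.06288327501426468 mid [ 0.4627 -0.3058]
 pull 160 [ 0.5354 -0.0077  0.0477] [ 0.4884 -0.0268  0.0304] [0.5858 0.0698 0.0593]
```

View pics/t1a.png

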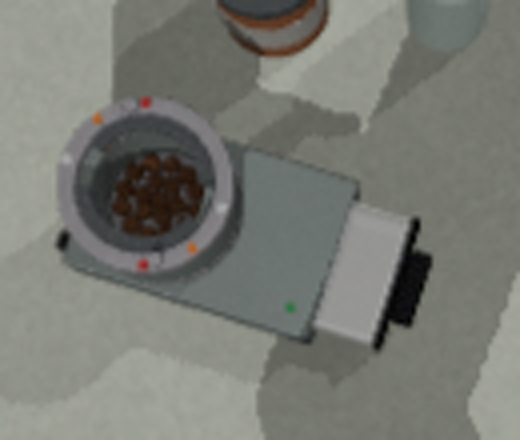

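View pics/l1.png

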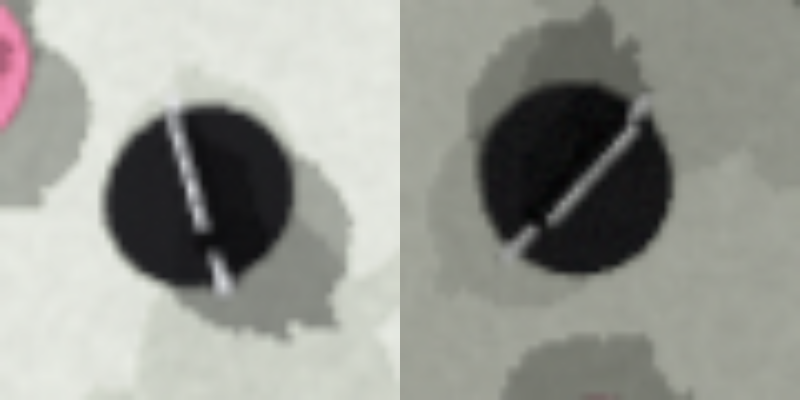

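Axis ≈ (0.592, 0.176), white-mark direction ≈ 73.5°, lid bar ≈ 137.5° at (0.463, -0.306). The collar crop shows white marks at (68,160) and (220,208), orange at (97,118) and (193,247), and red at (146,102) and (143,265). Next I'll refine the axis direction and the pull.

Run:
```python
from h import *
np.set_printoptions(precision=4,suppress=True)
ax=np.array([.592,.1763])
for n in("scene","top"):
    c=env.capture(n); w=cloud(c); f=c["frame"].astype(int)
    for th in(72.5,73.5,74.5):
        d=np.array([np.cos(np.radians(th)),np.sin(np.radians(th))]); l=np.array([-d[1],d[0]])
        X=(w[...,:2]-ax)@d; Y=(w[...,:2]-ax)@l; Z=w[...,2]
        m=(Z>.028)&(Z<.062)&(X<-.14)&(X>-.3)&(abs(Y)<.09)&(f.max(-1)<50)
        # pull: outermost
        x0=np.percentile(X[m],2); s=m&(X<x0+.012)
        # plinth top edges
        t=(abs(Z-.064)<.005)&(X<-.07)&(X>-.125)&(abs(Y)<.1)
        near=t&(X>-.085);far=t&(X<-.11)
        print(n,th,"pull x",x0,X[m].min(),"Y",np.percentile(Y[s],[2,98]),"z",np.percentile(Z[s],[5,95]),"plinth Y at near/far",np.percentile(Y[near],[2,98]),np.percentile(Y[far],[2,98]))
if 1:
    k=env.boxes_of("kettle","top"); print(k[:2])
```

```text
scene 72.5 pull x -0.20500217724845585 -0.20610353004224066 Y [-0.0294  0.0239] z [0.0386 0.0502] plinth Y at near/far [-0.0625  0.0628] [-0.0629  0.0624]
scene 73.5 pull x -0.20513054190555505 -0.20605541646902278 Y [-0.026   0.0273] z [0.0386 0.0502] plinth Y at near/far [-0.0611  0.064 ] [-0.0609  0.0635]
scene 74.5 pull x -0.20537762339371546 -0.20594453641984475 Y [-0.0225  0.0298] z [0.0385 0.0502] plinth Y at near/far [-0.0598  0.0655] [-0.0589  0.0655]
top 72.5 pull x -0.20526687199886795 -0.20546121646955104 Y [-0.029   0.0256] z [0.041  0.0499] plinth Y at near/far [-0.0633  0.0596] [-0.0637  0.0605]
top 73.5 pull x -0.20527666662122315 -0.20564752380094733 Y [-0.0256  0.029 ] z [0.041  0.0499] plinth Y at near/far [-0.062   0.0615] [-0.0617  0.0617]
top 74.5 pull x -0.20519566495143568 -0.20585311649136587 Y [-0.0221  0.0325] z [0.041  0.0498] plinth Y at near/far [-0.0607  0.0629] [-0.0596  0.0644]
[{'bbox': [389.4, 162.0, 463.2, 223.3], 'conf': 0.69}]
```

Emit:
{"api": "play_rows", "payload": {
  "grip": 255,
  "steps": [
    {"tx":1.565,"ty":2.63,"tz":-0.3,"wz":0.047},
    {"tx":1.565,"ty":2.63,"tz":-0.3,"wz":0.047},
    {"tx":1.565,"ty":2.63,"tz":-0.3,"wz":0.047},
    {"tx":1.565,"ty":2.63,"tz":-0.3,"wz":0.047},
    {"tx":1.565,"ty":2.63,"tz":-0.3,"wz":0.047},
    {"tx":1.565,"ty":2.63,"tz":-0.3,"wz":0.047},
    {"tx":1.565,"ty":2.63,"tz":-0.3,"wz":0.047},
    {"tx":1.565,"ty":2.63,"tz":-0.3,"wz":0.047},
    {"tx":1.565,"ty":2.63,"tz":-0.3,"wz":0.047},
    {"tx":1.565,"ty":2.63,"tz":-0.3,"wz":0.047},
    {"tx":1.565,"ty":2.63,"tz":-0.3,"wz":0.047},
    {"tx":1.565,"ty":2.63,"tz":-0.3,"wz":0.047},
    {"tx":1.565,"ty":2.63,"tz":-0.3,"wz":0.047},
    {"tx":1.565,"ty":2.63,"tz":-0.3,"wz":0.047},
    {"tx":1.565,"ty":2.63,"tz":-0.3,"wz":0.047},
    {"tx":1.565,"ty":2.63,"tz":-0.3,"wz":0.047},
    {"tx":1.565,"ty":2.63,"tz":-0.3,"wz":0.047},
    {"tx":1.565,"ty":2.63,"tz":-0.3,"wz":0.047},
    {"tx":1.565,"ty":2.63,"tz":-0.3,"wz":0.047},
    {"tx":1.565,"ty":2.63,"tz":-0.3,"wz":0.047}
  ]
}}

```text
invalid input
```

Emit:
{"api": "play_rows", "payload": {
  "grip": 255,
  "steps": [
    {"tx":1.565,"ty":2.63,"tz":-0.3,"wx":0,"wy":0,"wz":0.047},
    {"tx":1.565,"ty":2.63,"tz":-0.3,"wx":0,"wy":0,"wz":0.047},
    {"tx":1.565,"ty":2.63,"tz":-0.3,"wx":0,"wy":0,"wz":0.047},
    {"tx":1.565,"ty":2.63,"tz":-0.3,"wx":0,"wy":0,"wz":0.047},
    {"tx":1.565,"ty":2.63,"tz":-0.3,"wx":0,"wy":0,"wz":0.047},
    {"tx":1.565,"ty":2.63,"tz":-0.3,"wx":0,"wy":0,"wz":0.047},
    {"tx":1.565,"ty":2.63,"tz":-0.3,"wx":0,"wy":0,"wz":0.047},
    {"tx":1.565,"ty":2.63,"tz":-0.3,"wx":0,"wy":0,"wz":0.047},
    {"tx":1.565,"ty":2.63,"tz":-0.3,"wx":0,"wy":0,"wz":0.047},
    {"tx":1.565,"ty":2.63,"tz":-0.3,"wx":0,"wy":0,"wz":0.047},
    {"tx":1.565,"ty":2.63,"tz":-0.3,"wx":0,"wy":0,"wz":0.047},
    {"tx":1.565,"ty":2.63,"tz":-0.3,"wx":0,"wy":0,"wz":0.047},
    {"tx":1.565,"ty":2.63,"tz":-0.3,"wx":0,"wy":0,"wz":0.047},
    {"tx":1.565,"ty":2.63,"tz":-0.3,"wx":0,"wy":0,"wz":0.047},
    {"tx":1.565,"ty":2.63,"tz":-0.3,"wx":0,"wy":0,"wz":0.047},
    {"tx":1.565,"ty":2.63,"tz":-0.3,"wx":0,"wy":0,"wz":0.047},
    {"tx":1.565,"ty":2.63,"tz":-0.3,"wx":0,"wy":0,"wz":0.047},
    {"tx":1.565,"ty":2.63,"tz":-0.3,"wx":0,"wy":0,"wz":0.047},
    {"tx":1.565,"ty":2.63,"tz":-0.3,"wx":0,"wy":0,"wz":0.047},
    {"tx":1.565,"ty":2.63,"tz":-0.3,"wx":0,"wy":0,"wz":0.047}
  ]
}}

```text
time: 3.32
eef_pos: [0.5208, -0.0622, 0.2427]
orientation: [0.989, -0.145, 0.0, 0.0]
force: [-0.1, -1.0, 0.1]
grip_width: 0.004
```

Emit:
{"api": "play_rows", "payload": {
  "steps": [
    {"tx":0,"ty":0,"tz":-2.65,"wx":0,"wy":0,"wz":0},
    {"tx":0,"ty":0,"tz":-2.65,"wx":0,"wy":0,"wz":0},
    {"tx":0,"ty":0,"tz":-2.65,"wx":0,"wy":0,"wz":0},
    {"tx":0,"ty":0,"tz":-2.65,"wx":0,"wy":0,"wz":0},
    {"tx":0,"ty":0,"tz":-2.65,"wx":0,"wy":0,"wz":0},
    {"tx":0.289,"ty":0.957,"tz":0,"wx":0,"wy":0,"wz":0},
    {"tx":0.289,"ty":0.957,"tz":0,"wx":0,"wy":0,"wz":0},
    {"tx":0.289,"ty":0.957,"tz":0,"wx":0,"wy":0,"wz":0},
    {"tx":0.289,"ty":0.957,"tz":0,"wx":0,"wy":0,"wz":0},
    {"tx":0.289,"ty":0.957,"tz":0,"wx":0,"wy":0,"wz":0},
    {"tx":0.289,"ty":0.957,"tz":0,"wx":0,"wy":0,"wz":0},
    {"tx":0.289,"ty":0.957,"tz":0,"wx":0,"wy":0,"wz":0},
    {"tx":0.145,"ty":0.48,"tz":0,"wx":0,"wy":0,"wz":0}
  ]
}}

```text
time: 4.4
eef_pos: [0.5428, 0.0096, 0.111]
orientation: [0.989, -0.145, 0.001, -0.0]
force: [0.8, -0.7, 1.5]
grip_width: 0.008
```

Emit:
{"api": "play_rows", "payload": {
  "steps": [
    {"tx":0.06,"ty":0.19,"tz":0,"wx":0,"wy":0,"wz":0},
    {"tx":0.06,"ty":0.19,"tz":0,"wx":0,"wy":0,"wz":0}
  ]
}}

```text
time: 4.57
eef_pos: [0.5431, 0.0124, 0.1103]
orientation: [0.989, -0.146, 0.0, 0.0]
force: [-0.2, -2.0, 1.4]
grip_width: 0.008
```

Emit:
{"api": "play_rows", "payload": {
  "steps": [
    {"tx":0.06,"ty":0.19,"tz":0,"wx":0,"wy":0,"wz":0},
    {"tx":0.03,"ty":0.1,"tz":0,"wx":0,"wy":0,"wz":0}
  ]
}}

```text
time: 4.73
eef_pos: [0.5438, 0.0148, 0.1101]
orientation: [0.989, -0.146, -0.0, 0.0]
force: [-0.6, -1.2, 1.6]
grip_width: 0.006
```

Emit:
{"api": "play_rows", "payload": {
  "steps": [
    {"tx":0.03,"ty":0.1,"tz":0,"wx":0,"wy":0,"wz":0},
    {"tx":0,"ty":0,"tz":0,"wx":0,"wy":0,"wz":0}
  ]
}}

```text
time: 4.9
eef_pos: [0.5441, 0.0158, 0.1101]
orientation: [0.989, -0.146, -0.0, -0.0]
force: [-0.4, -0.0, -0.5]
grip_width: 0.002
```

Emit:
{"api": "play_rows", "payload": {
  "steps": [
    {"tx":0.03,"ty":0.1,"tz":0,"wx":0,"wy":0,"wz":0},
    {"tx":0.03,"ty":0.1,"tz":0,"wx":0,"wy":0,"wz":0}
  ]
}}

```text
time: 5.07
eef_pos: [0.5446, 0.0175, 0.11]
orientation: [0.989, -0.146, -0.0, 0.0]
force: [-1.9, -11.7, 2.2]
grip_width: 0.008
```

Emit:
{"api": "play_rows", "payload": {
  "steps": [
    {"tx":0.03,"ty":0.1,"tz":0,"wx":0,"wy":0,"wz":0},
    {"tx":0,"ty":0,"tz":0,"wx":0,"wy":0,"wz":0}
  ]
}}

```text
time: 5.23
eef_pos: [0.5447, 0.0176, 0.1101]
orientation: [0.989, -0.146, -0.0, 0.001]
force: [-2.0, -9.6, 1.9]
grip_width: 0.008
```

Emit:
{"api": "play_rows", "payload": {
  "grip": 0,
  "steps": [
    {"tx":-0.43,"ty":-1.44,"tz":0,"wx":0,"wy":0,"wz":0},
    {"tx":-0.43,"ty":-1.44,"tz":0,"wx":0,"wy":0,"wz":0},
    {"tx":-0.43,"ty":-1.44,"tz":0,"wx":0,"wy":0,"wz":0},
    {"tx":0,"ty":0,"tz":3.5,"wx":0,"wy":0,"wz":0},
    {"tx":0,"ty":0,"tz":3.5,"wx":0,"wy":0,"wz":0},
    {"tx":-0.57,"ty":-2.34,"tz":0.3,"wx":0,"wy":0,"wz":0.094},
    {"tx":-0.57,"ty":-2.34,"tz":0.3,"wx":0,"wy":0,"wz":0.094},
    {"tx":-0.57,"ty":-2.34,"tz":0.3,"wx":0,"wy":0,"wz":0.094},
    {"tx":-0.57,"ty":-2.34,"tz":0.3,"wx":0,"wy":0,"wz":0.094},
    {"tx":-0.57,"ty":-2.34,"tz":0.3,"wx":0,"wy":0,"wz":0.094},
    {"tx":-0.57,"ty":-2.34,"tz":0.3,"wx":0,"wy":0,"wz":0.094},
    {"tx":-0.57,"ty":-2.34,"tz":0.3,"wx":0,"wy":0,"wz":0.094},
    {"tx":-0.57,"ty":-2.34,"tz":0.3,"wx":0,"wy":0,"wz":0.094},
    {"tx":-0.57,"ty":-2.34,"tz":0.3,"wx":0,"wy":0,"wz":0.094},
    {"tx":-0.57,"ty":-2.34,"tz":0.3,"wx":0,"wy":0,"wz":0.094},
    {"tx":-0.57,"ty":-2.34,"tz":0.3,"wx":0,"wy":0,"wz":0.094},
    {"tx":-0.57,"ty":-2.34,"tz":0.3,"wx":0,"wy":0,"wz":0.094},
    {"tx":0,"ty":0,"tz":0,"wx":0,"wy":0,"wz":0}
  ]
}}

```text
time: 6.73
eef_pos: [0.4636, -0.3085, 0.2169]
orientation: [0.914, 0.406, 0.0, 0.001]
force: [0.1, 0.6, 0.6]
grip_width: 1.0
```

Run:
```python
from h import *
np.set_printoptions(precision=4,suppress=True)
s=env.state(); q=s["orientation"]; print(s["eef_pos"],"jaw",np.degrees(2*np.arctan2(q[1],q[0])),s["joint_pos"])
ax=np.array([.592,.1763]); th=np.radians(73.3);d=np.array([np.cos(th),np.sin(th)]); l=np.array([-d[1],d[0]])
for n in("scene","top"):
    c=env.capture(n); w=cloud(c); f=c["frame"].astype(int)
    X=(w[...,:2]-ax)@d; Y=(w[...,:2]-ax)@l; Z=w[...,2]
    m=(Z>.028)&(Z<.062)&(X<-.12)&(X>-.3)&(abs(Y)<.09)&(f.max(-1)<50)
    print(n,"pull x",np.percentile(X[m],2),m.sum())
```

```text
[ 0.4636 -0.3085  0.2169] jaw 47.955833596322265 [-0.6084  0.4397  1.843  -0.0007  0.8565 -1.4449]
scene pull x -0.15395101509975 158
top pull x -0.15337952102822985 145
```

Emit:
{"api": "play_rows", "payload": {
  "steps": [
    {"tx":-0.09,"ty":0.25,"tz":-2.5,"wx":0,"wy":0,"wz":-0.008},
    {"tx":0,"ty":0,"tz":-2.5,"wx":0,"wy":0,"wz":0},
    {"tx":0,"ty":0,"tz":-2.5,"wx":0,"wy":0,"wz":0},
    {"tx":0,"ty":0,"tz":-1.9,"wx":0,"wy":0,"wz":0},
    {"tx":0,"ty":0,"tz":-1.0,"wx":0,"wy":0,"wz":0},
    {"tx":0,"ty":0,"tz":0,"wx":0,"wy":0,"wz":0}
  ]
}}

```text
time: 7.33
eef_pos: [0.462, -0.3013, 0.1105]
orientation: [0.916, 0.402, -0.001, -0.002]
force: [-0.8, -0.0, 0.8]
grip_width: 0.999
```

Emit:
{"api": "play_rows", "payload": {
  "grip": 255,
  "steps": [
    {"tx":0,"ty":0,"tz":0,"wx":0,"wy":0,"wz":0},
    {"tx":0,"ty":0,"tz":0,"wx":0,"wy":0,"wz":0},
    {"tx":0,"ty":0,"tz":0,"wx":0,"wy":0,"wz":0},
    {"tx":0,"ty":0,"tz":0,"wx":0,"wy":0,"wz":0},
    {"tx":0,"ty":0,"tz":0,"wx":0,"wy":0,"wz":0},
    {"tx":0,"ty":0,"tz":0,"wx":0,"wy":0,"wz":0},
    {"tx":0,"ty":0,"tz":0,"wx":0,"wy":0,"wz":0},
    {"tx":0,"ty":0,"tz":0,"wx":0,"wy":0,"wz":0},
    {"tx":0,"ty":0,"tz":0,"wx":0,"wy":0,"wz":0},
    {"tx":0,"ty":0,"tz":0,"wx":0,"wy":0,"wz":0}
  ]
}}

```text
time: 8.17
eef_pos: [0.4629, -0.3027, 0.1122]
orientation: [0.916, 0.402, 0.0, 0.0]
force: [-0.8, 0.3, 0.3]
grip_width: 0.28
```

Emit:
{"api": "play_rows", "payload": {
  "steps": [
    {"tx":0,"ty":0,"tz":0,"wx":0,"wy":0,"wz":0},
    {"tx":0,"ty":0,"tz":0,"wx":0,"wy":0,"wz":0},
    {"tx":0,"ty":0,"tz":0,"wx":0,"wy":0,"wz":0},
    {"tx":0,"ty":0,"tz":0,"wx":0,"wy":0,"wz":0}
  ]
}}

```text
time: 8.5
eef_pos: [0.4629, -0.3027, 0.1122]
orientation: [0.916, 0.402, -0.0, -0.0]
force: [0.2, -0.9, -0.4]
grip_width: 0.159
```

Emit:
{"api": "play_rows", "payload": {
  "steps": [
    {"tx":0,"ty":0,"tz":2,"wx":0,"wy":0,"wz":0},
    {"tx":0,"ty":0,"tz":4,"wx":0,"wy":0,"wz":0},
    {"tx":0,"ty":0,"tz":4,"wx":0,"wy":0,"wz":0},
    {"tx":0,"ty":0,"tz":4,"wx":0,"wy":0,"wz":0},
    {"tx":0,"ty":0,"tz":4,"wx":0,"wy":0,"wz":0},
    {"tx":0,"ty":0,"tz":1,"wx":0,"wy":0,"wz":0},
    {"tx":0,"ty":0,"tz":0,"wx":0,"wy":0,"wz":0}
  ]
}}

```text
time: 9.08
eef_pos: [0.4642, -0.3034, 0.3056]
orientation: [0.916, 0.402, 0.002, 0.003]
force: [0.2, -0.2, -1.7]
grip_width: 0.156
```

Emit:
{"api": "play_rows", "payload": {
  "steps": [
    {"tx":0.68,"ty":2.53,"tz":0,"wx":0,"wy":0,"wz":-0.059},
    {"tx":0.68,"ty":2.53,"tz":0,"wx":0,"wy":0,"wz":-0.059},
    {"tx":0.68,"ty":2.53,"tz":0,"wx":0,"wy":0,"wz":-0.059},
    {"tx":0.68,"ty":2.53,"tz":0,"wx":0,"wy":0,"wz":-0.059},
    {"tx":0.68,"ty":2.53,"tz":0,"wx":0,"wy":0,"wz":-0.059},
    {"tx":0.68,"ty":2.53,"tz":0,"wx":0,"wy":0,"wz":-0.059},
    {"tx":0.68,"ty":2.53,"tz":0,"wx":0,"wy":0,"wz":-0.059},
    {"tx":0.68,"ty":2.53,"tz":0,"wx":0,"wy":0,"wz":-0.059},
    {"tx":0.68,"ty":2.53,"tz":0,"wx":0,"wy":0,"wz":-0.059},
    {"tx":0.68,"ty":2.53,"tz":0,"wx":0,"wy":0,"wz":-0.059},
    {"tx":0.68,"ty":2.53,"tz":0,"wx":0,"wy":0,"wz":-0.059},
    {"tx":0.68,"ty":2.53,"tz":0,"wx":0,"wy":0,"wz":-0.059},
    {"tx":0.68,"ty":2.53,"tz":0,"wx":0,"wy":0,"wz":-0.059},
    {"tx":0.68,"ty":2.53,"tz":0,"wx":0,"wy":0,"wz":-0.059},
    {"tx":0.68,"ty":2.53,"tz":0,"wx":0,"wy":0,"wz":-0.059},
    {"tx":0.68,"ty":2.53,"tz":0,"wx":0,"wy":0,"wz":-0.059},
    {"tx":0.68,"ty":2.53,"tz":0,"wx":0,"wy":0,"wz":-0.059},
    {"tx":0.68,"ty":2.53,"tz":0,"wx":0,"wy":0,"wz":-0.059},
    {"tx":0.68,"ty":2.53,"tz":0,"wx":0,"wy":0,"wz":-0.059},
    {"tx":0,"ty":0,"tz":0,"wx":0,"wy":0,"wz":0}
  ]
}}

```text
time: 10.75
eef_pos: [0.592, 0.1816, 0.2991]
orientation: [0.989, -0.147, -0.001, -0.0]
force: [0.5, -0.4, -2.3]
grip_width: 0.157
```

Run:
```python
from h import *
np.set_printoptions(precision=4,suppress=True)
s=env.state(); q=s["orientation"]; print(s["eef_pos"],"jaw",np.degrees(2*np.arctan2(q[1],q[0])),s["joint_pos"],s["grip_width"])
out=[]
for n in("scene","top"):
    c=env.capture(n); w=cloud(c); f=c["frame"].astype(int); np.savez(f"{n}2.npz",w=w,f=c["frame"])
    b=(265,110,365,210) if n=="scene" else (160,140,260,240)
    out.append(cv2.resize(c["frame"][b[1]:b[3],b[0]:b[2],::-1],(400,400),interpolation=cv2.INTER_CUBIC))
    m=(np.hypot(w[...,0]-.592,w[...,1]-.1763)<.08)&(w[...,2]>.205)&(w[...,2]<.228)
    if m.sum()>20:
        p=w[m][:,:2].astype(np.float32); print(n,m.sum(),"mean",p.mean(0),"min",p.min(0),"max",p.max(0),"encl",cv2.minEnclosingCircle(p), "z",np.percentile(w[m][:,2],[5,50,95]))
cv2.imwrite("pics/p2.png",np.hstack(out))
```

```text
[0.592  0.1816 0.2991] jaw -16.85032305051014 [0.278  0.4196 1.6446 0.0015 1.08   0.5714] 0.15670002894562338
scene 349 mean [0.5932 0.1683] min [0.5456 0.1303] max [0.6352 0.2331] encl ((0.5870164036750793, 0.1816847026348114), 0.05355527997016907) z [0.2145 0.2186 0.2235]
top 113 mean [0.597  0.1414] min [0.5666 0.1273] max [0.6293 0.1539] encl ((0.5979592204093933, 0.14714844524860382), 0.03201276436448097) z [0.2146 0.2178 0.222 ]
```

View pics/p2.png

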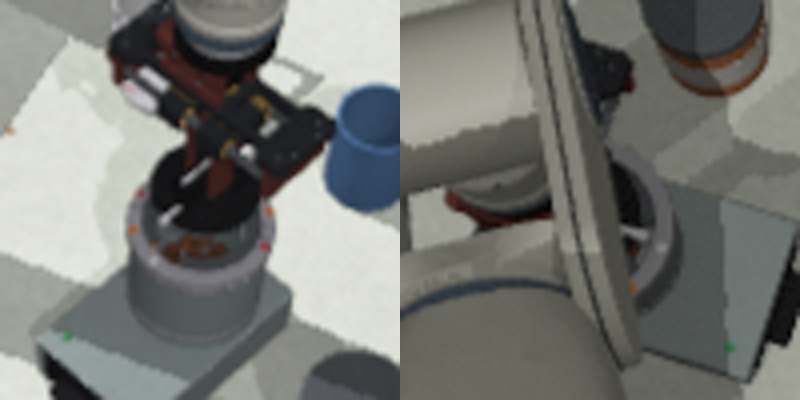

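Left panel (scene): the lid is held over the throat, its front pointer rib at (170,215) pointing at the white mark near (155,248). The top view is mostly blocked by the arm. I'll fit the flange edge to get the remaining offset.

Run:
```python
import numpy as np, cv2
from scipy.optimize import least_squares
np.set_printoptions(precision=4,suppress=True)
for n in("scene","top"):
    D=np.load(f"{n}2.npz"); w=D["w"]; f=D["f"].astype(int)
    m=(np.hypot(w[...,0]-.592,w[...,1]-.178)<.06)&(w[...,2]>.208)&(w[...,2]<.223)&(f.max(-1)<75)
    p=w[m][:,:2]; 
    # outermost point in each angular bin
    c=np.array([.5915,.1798]); 
    for it in range(3):
        a=np.degrees(np.arctan2(*(p-c).T[::-1])); r=np.hypot(*(p-c).T)
        k=[]
        for b in range(-180,180,6):
            s=np.where((a>=b)&(a<b+6))[0]
            if len(s) and r[s].max()>.042: k.append(s[np.argmax(r[s])])
        k=np.array(k); k=k[(abs((a[k]-73.3+90)%180-90)>10)]
        c=least_squares(lambda q:np.hypot(*(p[k]-q).T)-.0455,c,loss='soft_l1',f_scale=.001).x
    print(n,len(p),"bins",len(k),"angles",a[k].round(),"centre",c,"r",np.hypot(*(p[k]-c).T))
    m=(np.hypot(w[...,0]-c[0],w[...,1]-c[1])<.06)&(np.hypot(w[...,0]-c[0],w[...,1]-c[1])>.03)&(w[...,2]>.205)&(w[...,2]<.23)&(f.min(-1)>120)&(w[...,1]<.16)
    p=w[m]; print("rib",len(p),p.mean(0) if len(p) else 0,np.degrees(np.arctan2(p[:,1]-c[1],p[:,0]-c[0])).round(1)+180,np.hypot(p[:,1]-c[1],p[:,0]-c[0]).round(3))
```

```text
scene 292 bins 30 angles [-177. -166. -160. -156. -148. -143. -137. -131. -122.  -93.  -90.  -84.
  -76.  -72.  -56.  -52.  -44.  -38.  -30.  -24.  -22.  -14.   -8.   -3.
    0.    6.   14.   26.   35.  173.] centre [0.5904 0.1807] r [0.0424 0.0431 0.0424 0.0421 0.0456 0.0462 0.044  0.0456 0.0455 0.0451
 0.0439 0.0483 0.0448 0.0445 0.046  0.048  0.0465 0.0449 0.0461 0.0457
 0.0438 0.0463 0.0429 0.0446 0.0434 0.0449 0.043  0.0422 0.0432 0.0427]
rib 8 [0.5771 0.1371 0.2174] [73.5 70.4 72.9 72.5 71.1 76.1 72.9 75.1] [0.038 0.045 0.042 0.051 0.045 0.045 0.051 0.048]
top 93 bins 13 angles [-123. -118.  -91.  -87.  -81.  -76.  -67.  -61.  -57.  -53.  -47.  -38.
  -34.] centre [0.5915 0.1786] r [0.045  0.0452 0.0457 0.0452 0.0461 0.046  0.0462 0.0448 0.0461 0.0453
 0.045  0.0451 0.0455]
rib 3 [0.5772 0.1327 0.219 ] [71.5 72.8 73.5] [0.046 0.048 0.051]
```

Emit:
{"api": "play_rows", "payload": {
  "steps": [
    {"tx":0.06,"ty":-0.35,"tz":0,"wx":0,"wy":0,"wz":0},
    {"tx":0,"ty":0,"tz":-0.7,"wx":0,"wy":0,"wz":0},
    {"tx":0,"ty":0,"tz":-0.7,"wx":0,"wy":0,"wz":0},
    {"tx":0,"ty":0,"tz":0,"wx":0,"wy":0,"wz":0}
  ]
}}

```text
time: 11.18
eef_pos: [0.5918, 0.1733, 0.2861]
orientation: [0.989, -0.147, -0.001, 0.001]
force: [-0.7, -0.7, -2.2]
grip_width: 0.156
```

Emit:
{"api": "play_rows", "payload": {
  "steps": [
    {"tx":0,"ty":0,"tz":-0.25,"wx":0,"wy":0,"wz":0},
    {"tx":0,"ty":0,"tz":-0.25,"wx":0,"wy":0,"wz":0},
    {"tx":0,"ty":0,"tz":-0.2,"wx":0,"wy":0,"wz":0},
    {"tx":0,"ty":0,"tz":0,"wx":0,"wy":0,"wz":0}
  ]
}}

```text
time: 11.52
eef_pos: [0.5926, 0.1744, 0.2808]
orientation: [0.989, -0.146, -0.0, 0.0]
force: [0.4, -0.5, -1.4]
grip_width: 0.154
```

Emit:
{"api": "play_rows", "payload": {
  "steps": [
    {"tx":0,"ty":0.15,"tz":0.1,"wx":0,"wy":0,"wz":0},
    {"tx":0,"ty":0.13,"tz":0,"wx":0,"wy":0,"wz":0},
    {"tx":0,"ty":0,"tz":0,"wx":0,"wy":0,"wz":0},
    {"tx":0,"ty":0,"tz":0,"wx":0,"wy":0,"wz":0},
    {"tx":0,"ty":0,"tz":0,"wx":0,"wy":0,"wz":0}
  ]
}}

```text
time: 11.93
eef_pos: [0.5928, 0.1774, 0.2823]
orientation: [0.989, -0.146, 0.0, -0.0]
force: [0.1, -0.6, -1.0]
grip_width: 0.158
```

```bash
cat > fit.py <<'E'
from h import *
from scipy.optimize import least_squares
np.set_printoptions(precision=4,suppress=True)
def fit(zl):
    s=env.state(); q=s["orientation"]; print(s["eef_pos"],"jaw",np.degrees(2*np.arctan2(q[1],q[0])),s["force"],s["torque"])
    for n in("scene","top"):
        c=env.capture(n); w=cloud(c); f=c["frame"].astype(int)
        def arc(m,R,c0):
            p=w[m][:,:2]; ctr=np.array(c0)
            for it in range(3):
                a=np.degrees(np.arctan2(*(p-ctr).T[::-1])); r=np.hypot(*(p-ctr).T); k=[]
                for b in range(-180,180,6):
                    i=np.where((a>=b)&(a<b+6))[0]
                    if len(i) and r[i].max()>R-.005: k.append(i[np.argmax(r[i])])
                k=np.array(k); k=k[abs((a[k]-73.3+90)%180-90)>10]
                ctr=least_squares(lambda q:np.hypot(*(p[k]-q).T)-R,ctr,loss='soft_l1',f_scale=.001).x
            return len(k),ctr
        rr=np.hypot(w[...,0]-.592,w[...,1]-.177)
        print(n,"lid",arc((rr<.06)&(abs(w[...,2]-zl)<.008)&(f.max(-1)<75),.0452,(.592,.177)),
          "collar",arc((rr<.07)&(abs(w[...,2]-.171)<.004)&(f.max(-1)>90),.0625,(.592,.177)))
        m=(rr>.03)&(rr<.06)&(abs(w[...,2]-zl)<.01)&(f.min(-1)>120)
        for sg in(1,-1):
            p=w[m&((w[...,1]-.177)*sg>0)]
            if len(p): print("  rib",len(p),p.mean(0))
        yield n,c
E
python3 - <<'E'
from fit import *
o=[]
for n,c in fit(.2005):
    b=(275,120,355,200) if n=="scene" else (165,150,245,230)
    o.append(cv2.resize(c["frame"][b[1]:b[3],b[0]:b[2],::-1],(400,400),interpolation=cv2.INTER_CUBIC))
cv2.imwrite("pics/p3.png",np.hstack(o))
E
```

```text
[0.5928 0.1774 0.2823] jaw -16.833994084032817 [ 0.1399 -0.6307 -0.9881] [ 0.0056 -0.099   0.0353]
scene lid (34, array([0.5917, 0.1761])) collar (36, array([0.5903, 0.177 ]))
  rib 10 [0.5721 0.2037 0.2012]
  rib 8 [0.5788 0.1335 0.2023]
top lid (13, array([0.5923, 0.1753])) collar (15, array([0.5931, 0.1791]))
  rib 2 [0.5779 0.1284 0.1992]
```

Emit:
{"api": "play_rows", "payload": {
  "steps": [
    {"tx":0,"ty":0.07,"tz":-0.2,"wx":0,"wy":0,"wz":0},
    {"tx":0,"ty":0,"tz":-0.2,"wx":0,"wy":0,"wz":0},
    {"tx":0,"ty":0,"tz":-0.2,"wx":0,"wy":0,"wz":0},
    {"tx":0,"ty":0,"tz":0,"wx":0,"wy":0,"wz":0}
  ]
}}

```text
time: 12.37
eef_pos: [0.5925, 0.1779, 0.2755]
orientation: [0.989, -0.146, -0.0, 0.0]
force: [0.1, 0.8, -1.9]
grip_width: 0.155
```

Emit:
{"api": "play_rows", "payload": {
  "steps": [
    {"tx":0,"ty":0,"tz":-0.2,"wx":0,"wy":0,"wz":0},
    {"tx":0,"ty":0,"tz":-0.2,"wx":0,"wy":0,"wz":0},
    {"tx":0,"ty":0,"tz":-0.1,"wx":0,"wy":0,"wz":0},
    {"tx":0,"ty":0,"tz":0,"wx":0,"wy":0,"wz":0}
  ]
}}

```text
time: 12.7
eef_pos: [0.5926, 0.178, 0.2708]
orientation: [0.989, -0.146, -0.0, 0.0]
force: [0.1, 0.6, -1.1]
grip_width: 0.157
```

Emit:
{"api": "play_rows", "payload": {
  "steps": [
    {"tx":0,"ty":0,"tz":-0.2,"wx":0,"wy":0,"wz":0},
    {"tx":0,"ty":0,"tz":-0.2,"wx":0,"wy":0,"wz":0},
    {"tx":0,"ty":0,"tz":0,"wx":0,"wy":0,"wz":0}
  ]
}}

```text
time: 12.95
eef_pos: [0.5925, 0.178, 0.2667]
orientation: [0.989, -0.146, -0.0, 0.0]
force: [0.9, -1.1, -1.8]
grip_width: 0.16
```

Emit:
{"api": "play_rows", "payload": {
  "steps": [
    {"tx":0,"ty":0,"tz":-0.2,"wx":0,"wy":0,"wz":0},
    {"tx":0,"ty":0,"tz":-0.2,"wx":0,"wy":0,"wz":0},
    {"tx":0,"ty":0,"tz":0,"wx":0,"wy":0,"wz":0}
  ]
}}

```text
time: 13.2
eef_pos: [0.5925, 0.178, 0.2627]
orientation: [0.989, -0.146, -0.0, 0.0]
force: [0.6, -0.5, -1.3]
grip_width: 0.157
```

Emit:
{"api": "play_rows", "payload": {
  "steps": [
    {"tx":0,"ty":0,"tz":-0.2,"wx":0,"wy":0,"wz":0},
    {"tx":0,"ty":0,"tz":-0.2,"wx":0,"wy":0,"wz":0},
    {"tx":0,"ty":0,"tz":0,"wx":0,"wy":0,"wz":0}
  ]
}}

```text
time: 13.45
eef_pos: [0.5925, 0.178, 0.2587]
orientation: [0.989, -0.146, -0.0, 0.0]
force: [1.0, -0.6, -1.5]
grip_width: 0.159
```

Going in freely, with no jam; now seat it.

Emit:
{"api": "play_rows", "payload": {
  "steps": [
    {"tx":0,"ty":0,"tz":-0.1,"wx":0,"wy":0,"wz":0},
    {"tx":0,"ty":0,"tz":0,"wx":0,"wy":0,"wz":0}
  ]
}}

```text
time: 13.62
eef_pos: [0.5928, 0.1781, 0.2582]
orientation: [0.989, -0.146, 0.0, -0.0]
force: [0.4, -0.1, -0.6]
grip_width: 0.156
```

Emit:
{"api": "play_rows", "payload": {
  "steps": [
    {"tx":0,"ty":0,"tz":-0.1,"wx":0,"wy":0,"wz":0},
    {"tx":0,"ty":0,"tz":0,"wx":0,"wy":0,"wz":0}
  ]
}}

```text
time: 13.78
eef_pos: [0.5928, 0.1781, 0.2582]
orientation: [0.989, -0.146, 0.0, -0.0]
force: [-1.7, -0.2, 4.6]
grip_width: 0.159
```

Emit:
{"api": "play_rows", "payload": {
  "steps": [
    {"tx":0.01,"ty":-0.007,"tz":0,"wx":0,"wy":0,"wz":-0.06},
    {"tx":0.01,"ty":-0.007,"tz":0,"wx":0,"wy":0,"wz":-0.06},
    {"tx":0.01,"ty":-0.007,"tz":0,"wx":0,"wy":0,"wz":-0.06},
    {"tx":0.01,"ty":-0.007,"tz":0,"wx":0,"wy":0,"wz":-0.06},
    {"tx":0,"ty":0,"tz":0,"wx":0,"wy":0,"wz":0}
  ]
}}

```text
time: 14.2
eef_pos: [0.5936, 0.1779, 0.2582]
orientation: [0.964, -0.265, 0.001, -0.0]
force: [-1.2, -0.2, 5.7]
grip_width: 0.158
```

Emit:
{"api": "play_rows", "payload": {
  "steps": [
    {"tx":0.01,"ty":-0.007,"tz":0,"wx":0,"wy":0,"wz":-0.06},
    {"tx":0.01,"ty":-0.007,"tz":0,"wx":0,"wy":0,"wz":-0.06},
    {"tx":0.01,"ty":-0.007,"tz":0,"wx":0,"wy":0,"wz":-0.06},
    {"tx":0.01,"ty":-0.007,"tz":0,"wx":0,"wy":0,"wz":-0.06},
    {"tx":0.01,"ty":-0.007,"tz":0,"wx":0,"wy":0,"wz":-0.06},
    {"tx":0,"ty":0,"tz":0,"wx":0,"wy":0,"wz":0},
    {"tx":0,"ty":0,"tz":0,"wx":0,"wy":0,"wz":0}
  ]
}}

```text
time: 14.78
eef_pos: [0.5938, 0.1777, 0.2582]
orientation: [0.915, -0.404, 0.0, -0.0]
force: [-2.3, -0.2, 7.1]
grip_width: 0.158
```

Run:
```python
from fit import *
o=[]
for n,c in fit(.1765):
    b=(275,120,355,200) if n=="scene" else (165,150,245,230)
    o.append(cv2.resize(c["frame"][b[1]:b[3],b[0]:b[2],::-1],(400,400),interpolation=cv2.INTER_CUBIC))
cv2.imwrite("pics/p4.png",np.hstack(o))
```

```text
[0.5938 0.1777 0.2582] jaw -47.6985423903035 [-2.2667 -0.1637  7.1159] [ 0.0092  0.4435 -0.0806]
scene lid (34, array([0.5922, 0.1758])) collar (36, array([0.5903, 0.1774]))
  rib 12 [0.541  0.2008 0.1722]
  rib 26 [0.5741 0.14   0.1749]
top lid (12, array([0.5978, 0.1741])) collar (11, array([0.5929, 0.179 ]))
  rib 2 [0.5753 0.1217 0.1732]
```

View pics/p4.png

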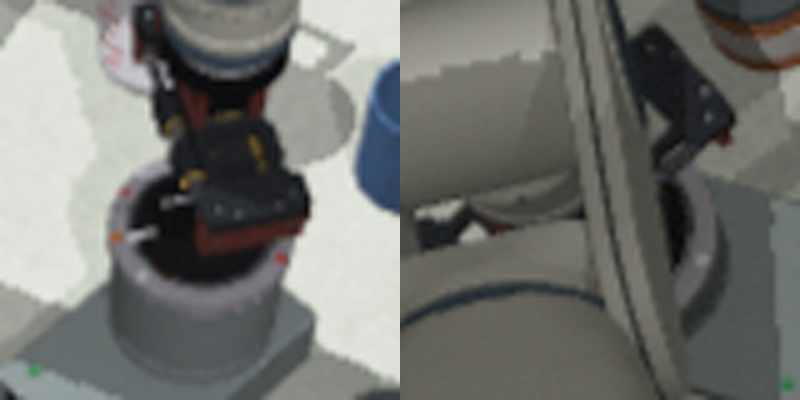

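Scene panel: the front rib at (145,235) has turned from the white mark at (143,275) to just short of the orange mark at (117,237). Next I'll measure both angles.

```bash
cat > ang.py <<'E'
from h import *
def ang():
    c=env.capture("scene"); f=c["frame"]; hsv=cv2.cvtColor(f,cv2.COLOR_RGB2HSV).astype(int); w=cloud(c)
    ctr=np.array([.5915,.1762])
    v,u=np.indices(f.shape[:2])
    fx,fy,cx,cy,P=c["fx"],c["fy"],c["cx"],c["cy"],np.array(c["pose"])
    d=np.stack([(u-cx)/fx,-(v-cy)/fy,-np.ones(u.shape)],-1)@P[:3,:3].T
    def plane(z): return (P[:3,3]+d*((z-P[2,3])/d[...,2])[...,None])[...,:2]-ctr
    p=plane(.1705); r=np.hypot(p[...,0],p[...,1]); on=(r>.047)&(r<.066)&(abs(w[...,2]-.171)<.012)
    a=np.degrees(np.arctan2(p[...,1],p[...,0]))
    for nm,m in(("orange",(hsv[...,0]>4)&(hsv[...,0]<25)&(hsv[...,1]>70)),("red",((hsv[...,0]>172)|(hsv[...,0]<3))&(hsv[...,1]>70))):
        k=on&m&(hsv[...,2]>120)
        print(nm,sorted(zip((a[k]%360).round().astype(int).tolist(),r[k].round(3).tolist(),hsv[...,1][k].tolist())))
    p=plane(.1775); r=np.hypot(p[...,0],p[...,1]); a=np.degrees(np.arctan2(p[...,1],p[...,0]))%360
    k=(r>.036)&(r<.054)&(f.min(-1)>110)&(abs(w[...,2]-.175)<.012)&(a>190)&(a<270)
    V=f.min(-1)[k].astype(float)
    print("rib",sorted(zip(a[k].round().astype(int).tolist(),r[k].round(3).tolist(),V.astype(int).tolist())))
    return c
E
python3 - <<'E'
from ang import *
ang()
E
```

```text
orange [(211, 0.056, 91), (215, 0.056, 179), (215, 0.06, 130), (216, 0.053, 77)]
red [(1, 0.06, 102), (3, 0.055, 117), (5, 0.058, 138), (177, 0.057, 108)]
rib [(199, 0.053, 115), (204, 0.053, 119), (208, 0.053, 120), (212, 0.053, 121), (217, 0.05, 117), (217, 0.053, 117), (218, 0.047, 130), (219, 0.044, 137), (220, 0.04, 133), (222, 0.051, 145), (223, 0.048, 161), (224, 0.045, 144), (225, 0.041, 120), (226, 0.052, 133), (227, 0.049, 132), (230, 0.054, 120), (245, 0.054, 117)]
```

Emit:
{"api": "play_rows", "payload": {
  "steps": [
    {"tx":0.01,"ty":-0.01,"tz":0,"wx":0,"wy":0,"wz":-0.045},
    {"tx":0.01,"ty":-0.01,"tz":0,"wx":0,"wy":0,"wz":-0.045},
    {"tx":0,"ty":0,"tz":0,"wx":0,"wy":0,"wz":0},
    {"tx":0,"ty":0,"tz":0,"wx":0,"wy":0,"wz":0},
    {"tx":0,"ty":0,"tz":0,"wx":0,"wy":0,"wz":0}
  ]
}}

```text
time: 15.35
eef_pos: [0.5939, 0.1776, 0.2582]
orientation: [0.896, -0.445, 0.0, -0.0]
force: [-2.9, 1.1, 6.7]
grip_width: 0.158
```

Run:
```python
from ang import *
s=env.state(); q=s["orientation"]; print(s["time"],s["eef_pos"],"jaw",np.degrees(2*np.arctan2(q[1],q[0])),s["force"],s["torque"],s["grip_width"])
c=ang(); save(c,"pics/p5.png",(280,140,340,190),10)
```

```text
15.35 [0.59386918 0.17759128 0.25816253] jaw -52.83954888558971 [-2.93453919  1.09886366  6.68589006] [ 0.04135073  0.56006446 -0.07091775] 0.15778503215396966
orange [(211, 0.056, 93), (215, 0.056, 180), (215, 0.06, 130)]
red [(1, 0.06, 103), (3, 0.055, 119), (5, 0.058, 141), (177, 0.057, 110)]
rib [(199, 0.053, 115), (204, 0.053, 120), (208, 0.053, 121), (212, 0.053, 120), (213, 0.043, 137), (213, 0.046, 136), (213, 0.05, 133), (214, 0.036, 117), (214, 0.04, 134), (217, 0.05, 156), (217, 0.053, 124), (218, 0.047, 164), (219, 0.044, 145), (220, 0.04, 120), (222, 0.051, 131), (223, 0.048, 126), (226, 0.052, 111), (230, 0.054, 116), (245, 0.054, 117)]
```

View pics/p5.png

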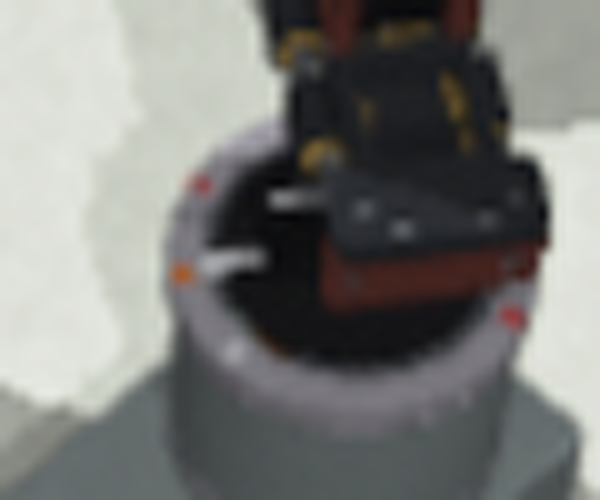

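The picture shows the front rib at (230,262) pointing straight at the orange mark at (183,273), with the red mark at (200,184) well clear. I'll do a final drawer and stillness check, then hand in.

Run:
```python
from h import *
ax=np.array([.592,.1763]); th=np.radians(73.3);d=np.array([np.cos(th),np.sin(th)]); l=np.array([-d[1],d[0]])
c=env.capture("scene"); w=cloud(c); f=c["frame"].astype(int)
X=(w[...,:2]-ax)@d; Y=(w[...,:2]-ax)@l; Z=w[...,2]
m=(Z>.028)&(Z<.062)&(X<-.12)&(X>-.3)&(abs(Y)<.09)&(f.max(-1)<50)
s=env.state(); q=s["orientation"]
print("pull x",np.percentile(X[m],2),"jaw",np.degrees(2*np.arctan2(q[1],q[0])),np.abs(s["joint_velocities"]).max(),s["time"])
env.hand_in()
```

```text
pull x -0.1532101640835782 jaw -52.83955849364443 0.0023512067225741925 15.45
the job is handed in; nothing more can be done
```

The job is handed in at 15.5 s: the drawer is shut, and the lid is seated and held on the orange pulse marks.

- **Drawer:** I pushed it until it met a firm stop at about 11 N. The camera then put the pull about 153 mm in front of the collar's axis, against 155 mm nominal when shut.
- **Lid:** The black lid went into the collar on the white marks with no sideways jam. It bottomed at exactly the predicted height (TCP z 0.2582) before I twisted it.
- **Twist:** The gripper turned 36.0° clockwise. In the scene camera the pointer rib read about 216.5° and the orange mark 215–217°, and the picture shows them in line. The lid never came near the catches or the red marks, and the arm was still at hand-in, pressing down with about 7 N.

**Disagreements in the checks:**
- The top camera was mostly blocked by the arm once the lid was over the collar, so its circle fits were off by 2–6 mm. I relied on the scene camera and the arm's own position instead.
- One position reading before insertion was taken while the arm was still moving. That put the lid 3–4 mm off, and I corrected it before the lid entered the collar.

I saw no contact with anything else, but I did not re-measure the other items on the worktop at the end.

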